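# Register an engraving blank in the stop square

## Robot

A 7-joint arm with a two-finger parallel gripper is mounted at the origin on the work surface. World frame = base frame: x ahead of the robot, y to its left, z up, the work surface at z = 0. Lengths are in m, angles in rad, forces in N, time in s.
With the tool pointing down it reaches from about 0.4 to 0.85 m from the base axis. Payload 10.4 kg.
Tool frame: the origin (TCP) lies midway between the tips of the shut fingers; the grasp point (between the pads) lies 19 mm behind it; z points along the fingers, y is the line along which they close (so a half turn about z gives the same grasp; the last joint's range is limited). The gripper opens to 85 mm and grips with 20 to 120 N. Pads are 22 mm wide; open, the fingers measure 114 mm over their backs; the gripper's body (76 mm by 85 mm) begins 54 mm behind the grasp point. The pads swing forward as they close: fully open they stand 13 mm farther back than shut.
Start: joints at [-1.331, 0.332, -0.065, 1.46, 0.022, 1.35, -0.088], TCP at [0.162, 0.604, 0.231] pointing down, gripper open.
Joint ranges: [-2.6, 2.6], [-0.5, 2.12], [-1.47, 1.34], [0.16, 2.42], [-1.27, 4.41], [0.06, 2.06], [-2.6, 2.6]. Speed limits (rad/s): [2.22, 2.22, 2.79, 2.79, 3.14, 3.14, 3.14].

## Interface

Orientations are given as a unit quaternion [x, y, z, w].
In Python, from workcell import get_obs, camera, camera_params, hand_in gives the robot as it stands.
- The arm moves only by the tool carry_out, never from a script. Its argument "commands" is a list that holds one entry, the list of rows, each a list of 6 numbers: the shift along the tool's x, y, z in units of 40 mm (1.0 is 40 mm), then the turn, a rotation vector about the tool's x, y, z in units of 6 degrees (1.0 is 6 degrees). In form: [[[x, y, z, ax, ay, az], ...]]. A call has 1 to 20 rows; each row shifts and turns the commanded pose from where the row before left it, along the tool's axes as they then stand; what a row does not reach is not made up. A row lasts 1/12 s, in which the tool goes at most 41.7 mm and 7.16 degrees, less where a joint would pass 70% of its speed; a pose out of reach is approached as far as the arm can. A call is refused whole if a number of a shift passes 1 or a number of a turn 1, either way. A call with a gripper value outside its range is refused whole. "hand" is the closure, from -1 (fully open) to 1 (shut), set as the call begins (left out, the last holds). The fingers move at their own pace and stop on an object; "force" is the grip in N (left out, the last holds). Time passes only in rows, so rows that do not move let the fingers close. It gives the time, the measured TCP pose, the force, the opening and the grip force at its end, in the units of the state.
- get_obs(): the state, without advancing time (a new reading comes with each control period).
- camera(name): name is "scene" or "top" or "wrist"; returns the picture (420x560x3 uint8, red, green, blue); there is no depth.
- camera_params(name): a dict with "mtx" (3x3 intrinsics, pixels), "R" (3x3) and "t" (3): a world point X has camera coordinates R X + t. Camera axes: x right, y down, z forward; pixel columns grow to the right and rows downward; lengths in m; the calibration is good to about 2 mm. A picture is of the moment at which its call begins: read the wrist's pose just before it. camera_params takes no time and is no camera call; for the wrist camera it gives the pose at the moment of the call.
- hand_in(): hands the job in; it is judged then, once.
The state is a dict: "clock": time; "joint_pos": joint angles; "joint_velocities": joint speeds; "tau": joint torques, N m; "position": TCP position; "ee_rot": TCP orientation; "ft_force": force on the tool from outside, world axes, zero at the start; "torque": the same for the moment, N m; "grip_width": opening from 0.0 (shut) to 1.0 (fully open); "grasp_force": force on a finger pad.
Only numpy, scipy, OpenCV 4.12 (cv2) and the standard library are available. Lean on these libraries where they do the work, as an engineer would, in place of code of your own. Each camera call takes 0.05 s, during which the arm holds its last target. There are 200 camera calls.

## Task

Slide the rectangular aluminium blank across the drilled board into the steel stop square, so that one long edge lies flush along the long bar and one short edge is fully home against the short bar. Keep the blank on the board, do not lift it, and do not disturb the tumbler, the gift box or the round coaster.

Things in the scene. Friction and masses are not known exactly. Their poses are not given: they have to be found in the camera images.
- plate: Loose rectangular aluminium engraving blank, 120 mm long (its x), 80 mm wide (its y), 10 mm thick, about 0.26 kg, lying flat on the board inside the L, 2 to 9 cm off both bars, long edges within about 0.45 rad of the long bar's direction. Slides at 1 to 3 N; 14 to 18 N against the rigid bars squares it up. Origin: centre of its underside; z up.
- square: Fixed L-shaped stop of dark steel on the board, bars 22 mm wide, 16 mm high; place and yaw vary (over a quarter turn). In its frame the long bar's inner face is y = +80 mm, from x = -78 to +90 mm; the short bar's inner face is x = +90 mm, from y = -5 to +80 mm. Origin: on the board's top, in the open space inside the L; z up.
- corner (a point): Inner corner of the stop square at the board's top surface, where the two inner faces meet; axes as the square's: the long bar runs from here to -x, the short bar from here to -y. The registered blank has its centre 60 mm to -x and 40 mm to -y from here, its long edge along x.
- board: Fixed drilled wood-fibre job board, 400 mm (x) by 500 mm (y), 12 mm thick, flat on the table; the holes are only 10 mm wide and do not catch anything. Origin: centre of its underside, so its top surface is 12 mm above it.
- tumbler: Bystander: closed steel tumbler standing upright beside the board, 78 mm across, 158 mm tall. Origin: centre of its underside.
- giftbox: Bystander: black gift box standing upright beside the board, 90 x 90 x 150 mm. Origin: centre of its underside.
- coaster: Bystander: round wooden coaster blank lying flat beside the board, 100 mm across, 8 mm thick. Origin: centre of its underside.
Things that resemble listed ones, but are neither listed nor needed, are in the scene too. What is meant by the plate is not turquoise, and is the larger of those in its own colour.

How it is judged:
At the end, for the whole second after the job is handed in: The blank lies flat and at rest on the board in the stop square: its centre within 2.5 mm of contact with each bar (60 mm from the short bar's face and 40 mm from the long bar's face), its long edge along the long bar within 0.025 rad (x of plate in the frame of corner between -0.0625 and -0.057 m and y of plate in the frame of corner between -0.0425 and -0.037 m and z of plate in the frame of corner below 0.003 m and angle between the x axis of plate and the x axis of corner, either way round below 0.025 rad and angle between plate's own z axis and vertical below 0.03 rad and linear speed of plate below 0.01 m/s); the robot touches nothing.
It fails at once if the blank is lifted more than 15 mm off the board (z of plate in the frame of corner above 0.015 m).
It fails at once if the tumbler is moved more than 20 mm (distance of tumbler from where it was at the start of the episode above 0.02 m).
It fails at once if the gift box is moved more than 20 mm (distance of giftbox from where it was at the start of the episode above 0.02 m).
It fails at once if the coaster is moved more than 20 mm (distance of coaster from where it was at the start of the episode above 0.02 m).
It also fails if it takes over 51 s, if anything falls off the work surface, if the arm or the gripper's body presses on something with over 40 N, if the wrist force passes 120 N, or if a joint passes its speed limit or range.

## Working session

There is one attempt and no reset: what is moved stays moved. The work goes in short steps, Python scripts to look and compute and a tool call to move; the robot and the scene stay as the last step left them, time stands still between calls to the robot, and variables do not carry over. Pictures are saved under pics/ and viewed, at most 10 in all, crops included, and the job is handed in when it is done.

Besides the shell and the picture viewer there is one more tool, called by a JSON object that holds its "name" and its "arguments", one argument or row to a line. carry_out: Moves the arm, as the interface text tells. Its arguments: {"type":"object","properties":{"commands":{"type":"array"},"hand":{"type":"number"},"force":{"type":"number"}},"required":["commands"]}

```bash
mkdir -p pics; python3 - <<'E'
from workcell import *
import cv2
for n in("top","scene"):
    cv2.imwrite(f"pics/{n}0.png",camera(n)[:,:,::-1])
    p=camera_params(n);print(n,p)
o=get_obs();print(o)
E
```

```text
top {'mtx': array([[533.34227168,   0.        , 284.68316047],
       [  0.        , 533.34227168, 209.67701492],
       [  0.        ,   0.        ,   1.        ]]), 'R': array([[ 0.01985002, -0.99979469,  0.00406926],
       [-0.98862026, -0.02023488, -0.14906556],
       [ 0.14911729, -0.00106399, -0.98881894]]), 't': array([0.00718527, 0.51826159, 1.62099732])}
scene {'mtx': array([[403.36092227,   0.        , 283.75955196],
       [  0.        , 403.36092227, 212.65912885],
       [  0.        ,   0.        ,   1.        ]]), 'R': array([[ 0.17722263,  0.98392284,  0.02209028],
       [ 0.62620652, -0.09541865, -0.77379627],
       [-0.759248  ,  0.15096728, -0.63304925]]), 't': array([-0.07339209, -0.2872064 ,  1.35349534])}
{'clock': 0.1, 'joint_pos': array([-1.33060402,  0.3328376 , -0.06468688,  1.46088231,  0.02163101,
        1.34988033, -0.08851213]), 'joint_velocities': array([ 4.87469650e-04, -1.18924708e-03,  2.55551322e-04, -5.12165183e-03,
        4.85745103e-04,  1.54518548e-03,  6.98760467e-05]), 'tau': array([ 1.92614978e-03, -6.26744914e+01,  4.94941045e-02, -3.92431712e+01,
        1.63609145e-02,  6.94077156e-03, -1.68453624e-05]), 'position': array([0.16229349, 0.6032083 , 0.23056547]), 'ee_rot': array([ 1.31017358e-01,  9.91379858e-01, -6.54506696e-04, -3.94591826e-05]), 'ft_force': array([0.01590785, 0.40189603, 0.61985292]), 'torque': array([0.00189275, 0.0307715 , 0.02742346]), 'grasp_force': 0.0, 'grip_width': 1.0019527561247945}
```

View pics/top0.png

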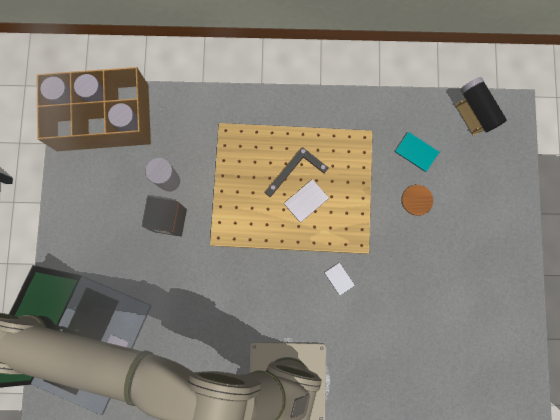

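View pics/scene0.png

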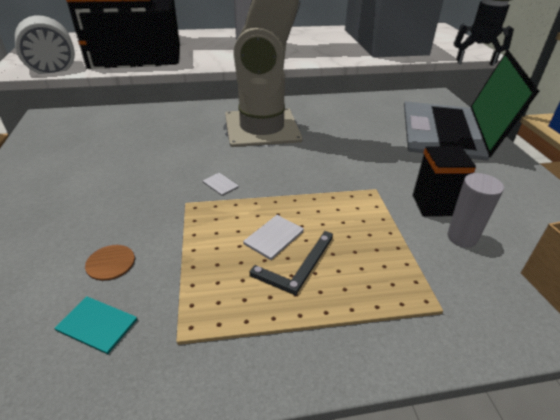

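```bash
cat > h.py <<'E'
from workcell import *
import cv2, numpy as np
def unproj(n,uv,z,p=None):
    p=p or camera_params(n); uv=np.asarray(uv,float).reshape(-1,2)
    d=np.c_[uv,np.ones(len(uv))]@np.linalg.inv(p["mtx"]).T@p["R"]
    c=-p["R"].T@p["t"]; return (c+d*((z-c[2])/d[:,2])[:,None])[:,:2]
def proj(n,X,p=None):
    p=p or camera_params(n); q=(p["R"]@np.asarray(X,float).T).T+p["t"]; q=q@p["mtx"].T; return q[:,:2]/q[:,2:]
def blob(mask,near=None,amin=40):
    k,l,s,c=cv2.connectedComponentsWithStats(mask.astype(np.uint8))
    return [(s[i,4],c[i],l==i) for i in range(1,k) if s[i,4]>amin]
def rect(n,m,z,p=None):
    ct=max(cv2.findContours(m.astype(np.uint8),cv2.RETR_EXTERNAL,cv2.CHAIN_APPROX_NONE)[0],key=len)
    w=unproj(n,ct,z,p); return cv2.minAreaRect((w*1000).astype(np.float32))
E
python3 - <<'E'
from h import *
im=camera("top"); h=cv2.cvtColor(im,cv2.COLOR_RGB2HSV).astype(int)
roi=np.zeros(im.shape[:2],bool); roi[128:250,218:368]=1
pl=(h[...,1]<50)&(h[...,2]>150)&roi
dk=(h[...,2]<110)&(h[...,1]<110)&roi
for nm,m,z in(("plate",pl,.022),("bars",dk,.028)):
    for a,c,mm in blob(m): print(nm,a,c,rect("top",mm,z))
c=cv2.resize(im[120:260,205:375],None,fx=4,fy=4,interpolation=cv2.INTER_CUBIC)
cv2.imwrite("pics/crop1.png",c[:,:,::-1])
print(unproj("top",[[303,151],[268,192],[326,170]],.028), unproj("top",[[417,200]],.008))
E
```

```text
plate 951 [305.96740273 200.36803365] ((551.9365234375, -49.188575744628906), (80.32679748535156, 119.88508605957031), 41.630615234375)
bars 577 [294.33795494 168.9965338 ] ((616.024169921875, -16.972900390625), (108.16516876220703, 189.0806884765625), 52.20351028442383)
[[ 0.70985591 -0.03697425]
 [ 0.57483458  0.07124263]
 [ 0.64946486 -0.11077346]] [[ 0.56241738 -0.40280411]]
```

View pics/crop1.png

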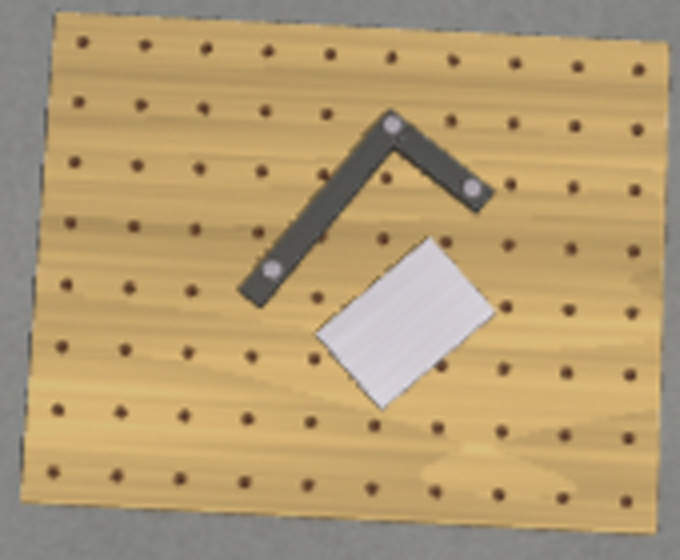

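Candidates in the top view: the light plate on the board at (306,200), a smaller light plate off the board at (340,279), and a turquoise plate at (417,152). I choose the one on the board, because it measures 120×80 mm. In the crop it lies below the L, and the L's corner is at crop pixel (390,130). Next I plan the transit.

```bash
cat >> h.py <<'E'
def rows(p1,yaw1,n,polar=False):
    "rows from present pose (tool down) to world p1 with tool-y azimuth yaw1"
    from scipy.spatial.transform import Rotation as Ro
    o=get_obs(); R=Ro.from_quat(o["ee_rot"]).as_matrix(); p0=o["position"]
    y0=np.arctan2(R[1,1],R[0,1]); dy=(yaw1-y0+np.pi)%(2*np.pi)-np.pi if abs(yaw1-y0)>np.pi else yaw1-y0
    f=lambda p:np.array([np.hypot(p[0],p[1]),np.arctan2(p[1],p[0]),p[2]])
    g=lambda q:np.array([q[0]*np.cos(q[1]),q[0]*np.sin(q[1]),q[2]])
    s=[(g(f(p0)+(f(p1)-f(p0))*k/n) if polar else p0+(np.array(p1)-p0)*k/n) for k in range(n+1)]
    out=[]
    for k in range(n):
        a=y0+dy*k/n; d=s[k+1]-s[k]
        yt=np.array([np.cos(a),np.sin(a)]); xt=np.array([-yt[1],yt[0]])  # z down: x = y cross z
        xt=np.array([yt[1]*-1,yt[0]*1])*1.0
        out.append([round(float(v),2) for v in (d[:2]@xt/.04,d[:2]@yt/.04,-d[2]/.04,0,0,-np.degrees(dy/n)/6)])
    return out
E
python3 - <<'E'
from h import *
from scipy.spatial.transform import Rotation as Ro
print(Ro.from_quat(get_obs()["ee_rot"]).as_matrix().round(3))
for r in rows([.50,-.115,.20],np.radians(-38),25,True): print(r)
E
```

```text
[[-0.966  0.26  -0.   ]
 [ 0.26   0.966 -0.001]
 [-0.    -0.001 -1.   ]]
[-0.95, -0.14, 0.03, 0.0, 0.0, 0.75]
[-0.95, -0.12, 0.03, 0.0, 0.0, 0.75]
[-0.94, -0.11, 0.03, 0.0, 0.0, 0.75]
[-0.94, -0.09, 0.03, 0.0, 0.0, 0.75]
[-0.93, -0.08, 0.03, 0.0, 0.0, 0.75]
[-0.93, -0.06, 0.03, 0.0, 0.0, 0.75]
[-0.92, -0.04, 0.03, 0.0, 0.0, 0.75]
[-0.91, -0.03, 0.03, 0.0, 0.0, 0.75]
[-0.91, -0.01, 0.03, 0.0, 0.0, 0.75]
[-0.9, 0.0, 0.03, 0.0, 0.0, 0.75]
[-0.89, 0.02, 0.03, 0.0, 0.0, 0.75]
[-0.89, 0.03, 0.03, 0.0, 0.0, 0.75]
[-0.88, 0.05, 0.03, 0.0, 0.0, 0.75]
[-0.87, 0.06, 0.03, 0.0, 0.0, 0.75]
[-0.86, 0.07, 0.03, 0.0, 0.0, 0.75]
[-0.85, 0.09, 0.03, 0.0, 0.0, 0.75]
[-0.85, 0.1, 0.03, 0.0, 0.0, 0.75]
[-0.84, 0.11, 0.03, 0.0, 0.0, 0.75]
[-0.83, 0.13, 0.03, 0.0, 0.0, 0.75]
[-0.82, 0.14, 0.03, 0.0, 0.0, 0.75]
[-0.81, 0.15, 0.03, 0.0, 0.0, 0.75]
[-0.8, 0.16, 0.03, 0.0, 0.0, 0.75]
[-0.79, 0.17, 0.03, 0.0, 0.0, 0.75]
[-0.78, 0.19, 0.03, 0.0, 0.0, 0.75]
[-0.77, 0.2, 0.03, 0.0, 0.0, 0.75]
```

{"name": "carry_out", "arguments": {
  "commands": [
    [[-0.95, -0.14, 0, 0, 0, 0.75], [-0.95, -0.12, 0, 0, 0, 0.75], [-0.94, -0.11, 0, 0, 0, 0.75], [-0.94, -0.09, 0, 0, 0, 0.75], [-0.93, -0.08, 0, 0, 0, 0.75], [-0.93, -0.06, 0, 0, 0, 0.75], [-0.92, -0.04, 0, 0, 0, 0.75], [-0.91, -0.03, 0, 0, 0, 0.75], [-0.91, -0.01, 0, 0, 0, 0.75], [-0.9, 0, 0, 0, 0, 0.75], [-0.89, 0.02, 0, 0, 0, 0.75], [-0.89, 0.03, 0, 0, 0, 0.75], [-0.88, 0.05, 0, 0, 0, 0.75], [-0.87, 0.06, 0, 0, 0, 0.75], [-0.86, 0.07, 0, 0, 0, 0.75], [-0.85, 0.09, 0, 0, 0, 0.75], [-0.85, 0.1, 0, 0, 0, 0.75], [-0.84, 0.11, 0, 0, 0, 0.75], [-0.83, 0.13, 0, 0, 0, 0.75], [-0.82, 0.14, 0, 0, 0, 0.75]]
  ],
  "hand": -0.3
}}

```text
clock: 1.82
position: [0.536, 0.0423, 0.2311]
ee_rot: [0.795, 0.607, -0.0, -0.0]
ft_force: [-0.0, -0.0, 0.7]
grip_width: 0.651
grasp_force: 0.0
```

{"name": "carry_out", "arguments": {
  "commands": [
    [[-0.81, 0.15, 0, 0, 0, 0.75], [-0.8, 0.16, 0, 0, 0, 0.75], [-0.79, 0.17, 0, 0, 0, 0.75], [-0.78, 0.19, 0, 0, 0, 0.75], [-0.77, 0.2, 0, 0, 0, 0.75], [0, 0, 0, 0, 0, 0], [0, 0, 0, 0, 0, 0], [0, 0, 0, 0, 0, 0]]
  ]
}}

```text
clock: 2.48
position: [0.5039, -0.1133, 0.2312]
ee_rot: [0.897, 0.442, 0.0, -0.0]
ft_force: [0.7, 0.7, -0.6]
grip_width: 0.648
grasp_force: 0.0
```

```bash
python3 - <<'E'
from h import *
o=get_obs();print(o["clock"],o["position"],o["ee_rot"],o["ft_force"],o["grip_width"])
p=camera_params("wrist");im=camera("wrist")
import pickle;pickle.dump((p,im),open("w1.pkl","wb"))
cv2.imwrite("pics/w1.png",im[:,:,::-1])
print(p)
E
```

```text
2.4833 [ 0.50386826 -0.11325612  0.2312061 ] [ 8.96868247e-01  4.42297708e-01  1.19520819e-04 -2.66484287e-04] [ 0.66719191  0.72036803 -0.62571504] 0.6477871090459612
{'mtx': array([[330.2670465 ,   0.        , 282.44622347],
       [  0.        , 330.2670465 , 209.01781486],
       [  0.        ,   0.        ,   1.        ]]), 'R': array([[ 0.79263986, -0.60968724,  0.00187755],
       [-0.57914102, -0.75195773,  0.31488927],
       [-0.19057213, -0.25068115, -0.94912656]]), 't': array([-0.46785725,  0.16582342,  0.44698383])}
```

View pics/w1.png

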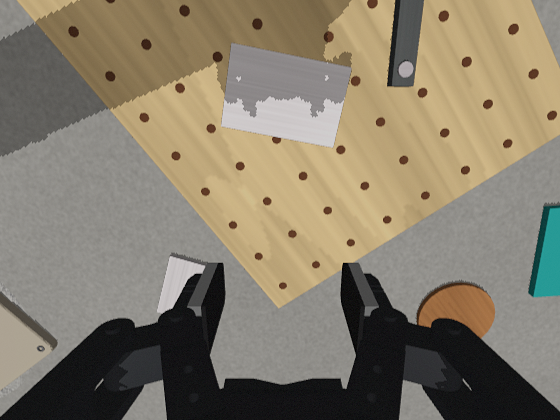

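The wrist view shows the plate with corners at (231,43), (351,67), (333,147) and (221,126), and the end of the short bar near (388–413,86). I check these against the top view.

```bash
python3 - <<'E'
from h import *
import pickle;p,im=pickle.load(open("w1.pkl","rb"))
print(cv2.minAreaRect((unproj("w",[[231,43],[351,67],[333,147],[221,126]],.022,p)*1000).astype(np.float32)))
b=unproj("w",[[397,2],[388,86],[423,2],[413,86]],.028,p);print(b)
for i in(0,2): print(np.degrees(np.arctan2(*(b[i]-b[i+1])[::-1])))
C=np.array([.693,-.0372]);xs=np.array([np.cos(np.radians(-38)),np.sin(np.radians(-38))]);ys=np.array([-xs[1],xs[0]])
print(((b-C)@np.c_[xs,ys]).round(4))
E
```

```text
((555.3248901367188, -48.580322265625), (78.98835754394531, 118.72843170166016), 42.094932556152344)
[[ 0.6867213  -0.04573794]
 [ 0.64217681 -0.10204455]
 [ 0.70552372 -0.06018677]
 [ 0.66160787 -0.11698854]]
51.65227524251541
52.29087421585634
[[ 0.0003 -0.0106]
 [-0.0001 -0.0824]
 [ 0.024  -0.0104]
 [ 0.0244 -0.0822]]
```

{"name": "carry_out", "arguments": {
  "commands": [
    [[-0.25, 0, 0.9, 0, 0, 0.08], [0, 0, 0.9, 0, 0, 0], [0, 0, 0.9, 0, 0, 0], [0, 0, 0.9, 0, 0, 0], [0, 0, 0.9, 0, 0, 0], [0, 0, 0.45, 0, 0, 0], [0, 0, 0, 0, 0, 0], [0, 0, 0, 0, 0, 0], [0, 0, 0, 0, 0, 0]]
  ]
}}

```text
clock: 3.28
position: [0.4989, -0.1214, 0.0346]
ee_rot: [0.899, 0.439, 0.001, 0.0]
ft_force: [0.2, -0.1, 0.9]
grip_width: 0.649
grasp_force: 0.0
```

{"name": "carry_out", "arguments": {
  "commands": [
    [[0, 0, 0.05, 0, 0, 0], [0, 0, 0.05, 0, 0, 0], [0, 0, 0.05, 0, 0, 0], [0, 0, 0, 0, 0, 0], [0, 0, 0, 0, 0, 0]]
  ]
}}

```text
clock: 3.7
position: [0.4977, -0.1218, 0.0274]
ee_rot: [0.899, 0.438, 0.0, -0.0]
ft_force: [-0.5, -0.1, -0.5]
grip_width: 0.649
grasp_force: 0.0
```

{"name": "carry_out", "arguments": {
  "commands": [
    [[0, 0, 0.05, 0, 0, 0], [0, 0, 0.05, 0, 0, 0], [0, 0, 0.05, 0, 0, 0], [0, 0, 0.05, 0, 0, 0], [0, 0, 0, 0, 0, 0], [0, 0, 0, 0, 0, 0]]
  ]
}}

```text
clock: 4.2
position: [0.4976, -0.1218, 0.0191]
ee_rot: [0.899, 0.438, -0.0, -0.0]
ft_force: [0.8, 0.5, 0.2]
grip_width: 0.651
grasp_force: 0.0
```

{"name": "carry_out", "arguments": {
  "commands": [
    [[0, 0, 0.05, 0, 0, 0], [0, 0, 0, 0, 0, 0], [0, 0, 0, 0, 0, 0], [0, 0, 0, 0, 0, 0]]
  ]
}}

```text
clock: 4.53
position: [0.4977, -0.1218, 0.0173]
ee_rot: [0.899, 0.438, 0.0, -0.0]
ft_force: [-0.2, -1.0, 0.7]
grip_width: 0.647
grasp_force: 0.0
```

{"name": "carry_out", "arguments": {
  "commands": [
    [[0, 0, 0.04, 0, 0, 0], [0, 0, 0, 0, 0, 0], [0, 0, 0, 0, 0, 0], [0, 0, 0, 0, 0, 0]]
  ]
}}

```text
clock: 4.87
position: [0.4977, -0.1218, 0.0157]
ee_rot: [0.899, 0.438, 0.0, -0.0]
ft_force: [-0.8, 0.5, -1.0]
grip_width: 0.649
grasp_force: 0.0
```

{"name": "carry_out", "arguments": {
  "commands": [
    [[0, 0, 0.04, 0, 0, 0], [0, 0, 0, 0, 0, 0], [0, 0, 0, 0, 0, 0]]
  ]
}}

```text
clock: 5.12
position: [0.4976, -0.1218, 0.014]
ee_rot: [0.899, 0.438, -0.0, -0.0]
ft_force: [-0.4, -0.6, -1.4]
grip_width: 0.648
grasp_force: 0.0
```

{"name": "carry_out", "arguments": {
  "commands": [
    [[0, 0, 0.04, 0, 0, 0], [0, 0, 0, 0, 0, 0], [0, 0, 0, 0, 0, 0]]
  ]
}}

```text
clock: 5.37
position: [0.4976, -0.1218, 0.0124]
ee_rot: [0.899, 0.438, -0.0, -0.0]
ft_force: [0.3, 0.2, -0.2]
grip_width: 0.648
grasp_force: 0.0
```

{"name": "carry_out", "arguments": {
  "commands": [
    [[0, 0, 0.03, 0, 0, 0], [0, 0, 0, 0, 0, 0], [0, 0, 0, 0, 0, 0]]
  ]
}}

```text
clock: 5.62
position: [0.4977, -0.1218, 0.0112]
ee_rot: [0.899, 0.438, -0.0, -0.0]
ft_force: [0.1, 0.1, 0.0]
grip_width: 0.651
grasp_force: 0.0
```

{"name": "carry_out", "arguments": {
  "commands": [
    [[0, 0, 0.03, 0, 0, 0], [0, 0, 0, 0, 0, 0], [0, 0, 0, 0, 0, 0]]
  ]
}}

```text
clock: 5.87
position: [0.4977, -0.1218, 0.01]
ee_rot: [0.899, 0.438, -0.0, -0.0]
ft_force: [-1.0, -0.8, 0.4]
grip_width: 0.648
grasp_force: 0.0
```

{"name": "carry_out", "arguments": {
  "commands": [
    [[0, 0, 0.03, 0, 0, 0], [0, 0, 0, 0, 0, 0], [0, 0, 0, 0, 0, 0]]
  ]
}}

```text
clock: 6.12
position: [0.4976, -0.1218, 0.0088]
ee_rot: [0.899, 0.438, -0.0, -0.0]
ft_force: [-0.2, 0.7, -0.8]
grip_width: 0.653
grasp_force: 0.0
```

{"name": "carry_out", "arguments": {
  "commands": [
    [[0.12, 0, 0, 0, 0, 0], [0.12, 0, 0, 0, 0, 0], [0.12, 0, 0, 0, 0, 0], [0.12, 0, 0, 0, 0, 0], [0.12, 0, 0, 0, 0, 0], [0.12, 0, 0, 0, 0, 0], [0.12, 0, 0, 0, 0, 0], [0.12, 0, 0, 0, 0, 0], [0.12, 0, 0, 0, 0, 0], [0.12, 0, 0, 0, 0, 0]]
  ]
}}

```text
clock: 6.95
position: [0.5275, -0.0839, 0.0089]
ee_rot: [0.899, 0.438, -0.0, 0.0]
ft_force: [-0.4, -1.4, -0.2]
grip_width: 0.651
grasp_force: 0.6
```

{"name": "carry_out", "arguments": {
  "commands": [
    [[0.1, 0, 0, 0, 0, 0], [0.1, 0, 0, 0, 0, 0], [0.1, 0, 0, 0, 0, 0], [0.1, 0, 0, 0, 0, 0], [0.1, 0, 0, 0, 0, 0], [0.1, 0, 0, 0, 0, 0], [0, 0, 0, 0, 0, 0], [0, 0, 0, 0, 0, 0]]
  ]
}}

```text
clock: 7.62
position: [0.5423, -0.0646, 0.0089]
ee_rot: [0.899, 0.438, 0.0, -0.0]
ft_force: [0.7, 0.3, -0.2]
grip_width: 0.652
grasp_force: 0.0
```

```bash
python3 - <<'E'
from h import *
C=np.array([.693,-.0372]);a=np.radians(-38);xs=np.array([np.cos(a),np.sin(a)]);ys=np.array([-xs[1],xs[0]])
o=get_obs();print("tcp",(o["position"][:2]-C)@np.c_[xs,ys],o["position"][2],o["ft_force"])
im=camera("wrist");cv2.imwrite("pics/w2.png",im[:,:,::-1])
E
```

```text
tcp [-0.10192208 -0.11434943] 0.008855331947232922 [ 0.65266634  0.27928764 -0.1742737 ]
```

View pics/w2.png

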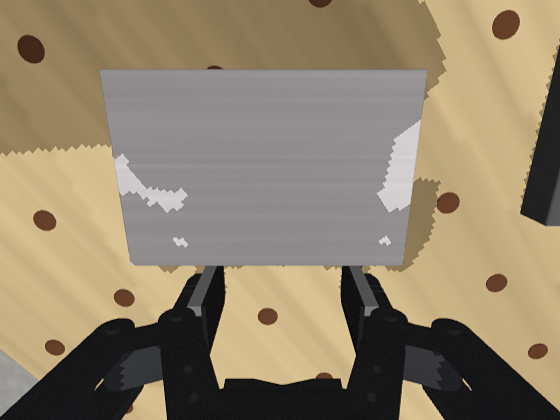

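The plate is now square against both fingers: its lower edge is straight at row 265, and the short bar is at the right edge near (540,220). I keep pushing towards the long bar, in small guarded steps near contact.

{"name": "carry_out", "arguments": {
  "commands": [
    [[0.1, 0, 0, 0, 0, 0], [0.1, 0, 0, 0, 0, 0], [0.1, 0, 0, 0, 0, 0], [0.1, 0, 0, 0, 0, 0], [0.05, 0, 0, 0, 0, 0], [0, 0, 0, 0, 0, 0], [0, 0, 0, 0, 0, 0]]
  ]
}}

```text
clock: 8.25
position: [0.5534, -0.0506, 0.0089]
ee_rot: [0.899, 0.438, 0.0, -0.0]
ft_force: [-0.3, -0.3, 0.0]
grip_width: 0.648
grasp_force: 0.0
```

{"name": "carry_out", "arguments": {
  "commands": [
    [[0.04, 0, 0, 0, 0, 0], [0.04, 0, 0, 0, 0, 0], [0, 0, 0, 0, 0, 0], [0, 0, 0, 0, 0, 0]]
  ]
}}

```text
clock: 8.58
position: [0.5552, -0.0483, 0.0089]
ee_rot: [0.899, 0.438, 0.0, -0.0]
ft_force: [0.6, -0.9, -0.4]
grip_width: 0.65
grasp_force: 0.1
```

{"name": "carry_out", "arguments": {
  "commands": [
    [[0.02, 0, 0, 0, 0, 0], [0, 0, 0, 0, 0, 0], [0, 0, 0, 0, 0, 0]]
  ]
}}

```text
clock: 8.83
position: [0.5556, -0.0479, 0.0089]
ee_rot: [0.899, 0.438, -0.0, -0.0]
ft_force: [-0.9, -0.8, 0.8]
grip_width: 0.651
grasp_force: 0.8
```

{"name": "carry_out", "arguments": {
  "commands": [
    [[0.04, 0, 0, 0, 0, 0], [0, 0, 0, 0, 0, 0], [0, 0, 0, 0, 0, 0]]
  ]
}}

```text
clock: 9.08
position: [0.5567, -0.0463, 0.0089]
ee_rot: [0.899, 0.438, 0.0, -0.0]
ft_force: [0.3, -1.8, -0.1]
grip_width: 0.649
grasp_force: 0.4
```

{"name": "carry_out", "arguments": {
  "commands": [
    [[0.03, 0, 0, 0, 0, 0], [0, 0, 0, 0, 0, 0], [0, 0, 0, 0, 0, 0]]
  ]
}}

```text
clock: 9.33
position: [0.5575, -0.0454, 0.0089]
ee_rot: [0.899, 0.438, 0.0, -0.0]
ft_force: [0.0, -0.1, 1.0]
grip_width: 0.651
grasp_force: 0.4
```

{"name": "carry_out", "arguments": {
  "commands": [
    [[0.03, 0, 0, 0, 0, 0], [0, 0, 0, 0, 0, 0], [0, 0, 0, 0, 0, 0]]
  ]
}}

```text
clock: 9.58
position: [0.5582, -0.0445, 0.0089]
ee_rot: [0.899, 0.438, 0.0, -0.0]
ft_force: [-0.2, -1.2, -0.1]
grip_width: 0.647
grasp_force: 0.4
```

{"name": "carry_out", "arguments": {
  "commands": [
    [[0.03, 0, 0, 0, 0, 0], [0, 0, 0, 0, 0, 0], [0, 0, 0, 0, 0, 0]]
  ]
}}

```text
clock: 9.83
position: [0.5587, -0.044, 0.0089]
ee_rot: [0.899, 0.438, -0.0, 0.0]
ft_force: [-1.4, -3.3, 1.3]
grip_width: 0.647
grasp_force: 1.9
```

{"name": "carry_out", "arguments": {
  "commands": [
    [[0.03, 0, 0, 0, 0, 0], [0, 0, 0, 0, 0, 0], [0, 0, 0, 0, 0, 0]]
  ]
}}

```text
clock: 10.08
position: [0.5587, -0.044, 0.0088]
ee_rot: [0.899, 0.438, -0.001, 0.0]
ft_force: [-4.3, -6.1, 4.0]
grip_width: 0.648
grasp_force: 3.8
```

{"name": "carry_out", "arguments": {
  "commands": [
    [[0.03, 0, 0, 0, 0, 0], [0.03, 0, 0, 0, 0, 0], [0, 0, 0, 0, 0, 0], [0, 0, 0, 0, 0, 0]]
  ]
}}

```text
clock: 10.42
position: [0.5589, -0.0439, 0.0086]
ee_rot: [0.899, 0.437, -0.002, 0.0]
ft_force: [-9.7, -11.4, 8.8]
grip_width: 0.646
grasp_force: 7.7
```

```bash
python3 - <<'E'
from h import *
o=get_obs();print(o["ft_force"],o["position"])
p=camera_params("wrist");im=camera("wrist");cv2.imwrite("pics/w3.png",im[:,:,::-1])
E
```

```text
[ -9.65442864 -11.43047163   8.82231642] [ 0.55887451 -0.04393686  0.00864758]
```

View pics/w3.png

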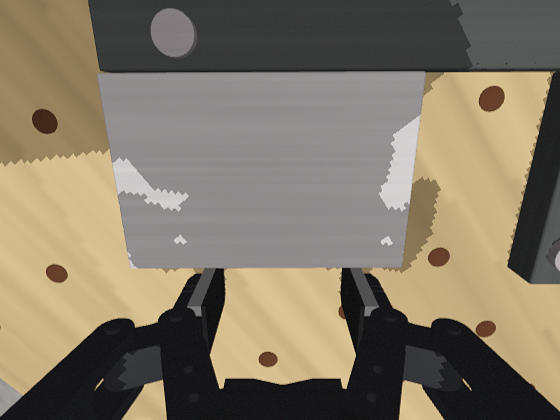

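The plate is flush along the long bar, with its top edge on the bar at row 70, and the force is 15 N. Now I retreat, lift and plan the move to the short edge.

{"name": "carry_out", "arguments": {
  "commands": [
    [[-0.15, 0, 0, 0, 0, 0], [-0.3, 0, 0, 0, 0, 0], [-0.5, 0, -0.2, 0, 0, 0], [0, 0, -0.9, 0, 0, 0], [0, 0, -0.9, 0, 0, 0], [0, 0, -0.5, 0, 0, 0], [0, 0, 0, 0, 0, 0], [0, 0, 0, 0, 0, 0]]
  ],
  "hand": 0.25
}}

```text
clock: 11.13
position: [0.5387, -0.07, 0.11]
ee_rot: [0.899, 0.438, 0.002, 0.0]
ft_force: [0.5, 0.2, -0.9]
grip_width: 0.372
grasp_force: 0.0
```

```bash
python3 - <<'E'
from h import *
o=get_obs();print(o["joint_pos"].round(2),o["position"])
print(rows([.507,.053,.09],np.radians(-128),16)); print(rows([.507,.053,.09],np.radians(52),16))
im=camera("top"); h=cv2.cvtColor(im,cv2.COLOR_RGB2HSV).astype(int)
E
```

```text
[-0.51  0.29  0.65  1.86 -0.2   1.06 -0.45] [ 0.53870407 -0.06995611  0.10999595]
[[0.12, -0.16, 0.03, 0.0, 0.0, 0.94], [0.1, -0.17, 0.03, 0.0, 0.0, 0.94], [0.09, -0.18, 0.03, 0.0, 0.0, 0.94], [0.07, -0.19, 0.03, 0.0, 0.0, 0.94], [0.05, -0.19, 0.03, 0.0, 0.0, 0.94], [0.03, -0.2, 0.03, 0.0, 0.0, 0.94], [0.01, -0.2, 0.03, 0.0, 0.0, 0.94], [-0.01, -0.2, 0.03, 0.0, 0.0, 0.94], [-0.03, -0.2, 0.03, 0.0, 0.0, 0.94], [-0.04, -0.19, 0.03, 0.0, 0.0, 0.94], [-0.06, -0.19, 0.03, 0.0, 0.0, 0.94], [-0.08, -0.18, 0.03, 0.0, 0.0, 0.94], [-0.1, -0.17, 0.03, 0.0, 0.0, 0.94], [-0.12, -0.16, 0.03, 0.0, 0.0, 0.94], [-0.13, -0.15, 0.03, 0.0, 0.0, 0.94], [-0.14, -0.14, 0.03, 0.0, 0.0, 0.94]]
[[0.12, -0.16, 0.03, 0.0, 0.0, -0.94], [0.14, -0.14, 0.03, 0.0, 0.0, -0.94], [0.15, -0.13, 0.03, 0.0, 0.0, -0.94], [0.16, -0.12, 0.03, 0.0, 0.0, -0.94], [0.17, -0.1, 0.03, 0.0, 0.0, -0.94], [0.18, -0.08, 0.03, 0.0, 0.0, -0.94], [0.19, -0.06, 0.03, 0.0, 0.0, -0.94], [0.19, -0.04, 0.03, 0.0, 0.0, -0.94], [0.2, -0.03, 0.03, 0.0, 0.0, -0.94], [0.2, -0.01, 0.03, 0.0, 0.0, -0.94], [0.2, 0.01, 0.03, 0.0, 0.0, -0.94], [0.2, 0.03, 0.03, 0.0, 0.0, -0.94], [0.19, 0.05, 0.03, 0.0, 0.0, -0.94], [0.19, 0.07, 0.03, 0.0, 0.0, -0.94], [0.18, 0.09, 0.03, 0.0, 0.0, -0.94], [0.17, 0.1, 0.03, 0.0, 0.0, -0.94]]
```

{"name": "carry_out", "arguments": {
  "commands": [
    [[0.12, -0.16, 0.03, 0, 0, 0.94], [0.1, -0.17, 0.03, 0, 0, 0.94], [0.09, -0.18, 0.03, 0, 0, 0.94], [0.07, -0.19, 0.03, 0, 0, 0.94], [0.05, -0.19, 0.03, 0, 0, 0.94], [0.03, -0.2, 0.03, 0, 0, 0.94], [0.01, -0.2, 0.03, 0, 0, 0.94], [-0.01, -0.2, 0.03, 0, 0, 0.94], [-0.03, -0.2, 0.03, 0, 0, 0.94], [-0.04, -0.19, 0.03, 0, 0, 0.94], [-0.06, -0.19, 0.03, 0, 0, 0.94], [-0.08, -0.18, 0.03, 0, 0, 0.94], [-0.1, -0.17, 0.03, 0, 0, 0.94], [-0.12, -0.16, 0.03, 0, 0, 0.94], [-0.13, -0.15, 0.03, 0, 0, 0.94], [-0.14, -0.14, 0.03, 0, 0, 0.94], [0, 0, 0, 0, 0, 0], [0, 0, 0, 0, 0, 0]]
  ]
}}

```text
clock: 12.68
position: [0.505, 0.0529, 0.0887]
ee_rot: [0.945, -0.326, -0.001, 0.001]
ft_force: [-0.2, 0.7, 0.4]
grip_width: 0.373
grasp_force: 0.0
```

```bash
python3 - <<'E'
from h import *
from scipy.spatial.transform import Rotation as Ro
C=np.array([.693,-.0372]);a=np.radians(-38);xs=np.array([np.cos(a),np.sin(a)]);ys=np.array([-xs[1],xs[0]])
o=get_obs();print("tcp",(o["position"][:2]-C)@np.c_[xs,ys],o["position"],o["joint_pos"].round(2))
R=Ro.from_quat(o["ee_rot"]).as_matrix();print(R.round(4),np.degrees(np.arctan2(R[1,1],R[0,1])))
import pickle
p=camera_params("wrist");im=camera("wrist");cv2.imwrite("pics/w4.png",im[:,:,::-1]);pickle.dump((p,im),open("w4.pkl","wb"))
E
```

```text
tcp [-0.20358205 -0.04476118] [0.50501742 0.05286533 0.08872574] [-0.96  0.28  0.87  1.97 -0.25  1.01 -2.2 ]
[[ 7.877e-01 -6.161e-01 -1.500e-03]
 [-6.161e-01 -7.877e-01 -9.000e-04]
 [-6.000e-04  1.600e-03 -1.000e+00]] -128.0318913654112
```

View pics/w4.png

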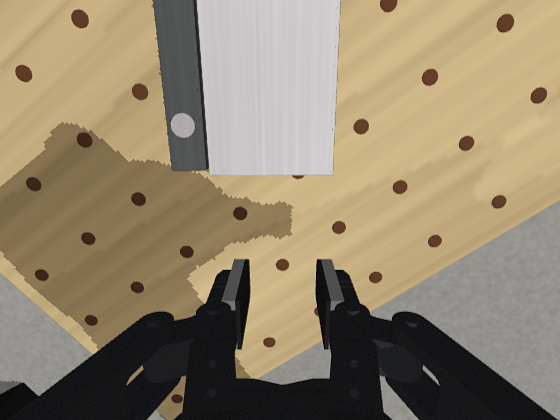

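{"name": "carry_out", "arguments": {
  "commands": [
    [[0, -0.06, 0.8, 0, 0, 0], [0, 0, 0.7, 0, 0, 0], [0, 0, 0.15, 0, 0, 0], [0, 0, 0, 0, 0, 0], [0, 0, 0, 0, 0, 0], [0, 0, 0, 0, 0, 0]]
  ]
}}

```text
clock: 13.23
position: [0.5081, 0.0542, 0.0251]
ee_rot: [0.945, -0.328, 0.001, -0.001]
ft_force: [0.1, 0.7, 0.2]
grip_width: 0.374
grasp_force: 0.0
```

{"name": "carry_out", "arguments": {
  "commands": [
    [[0, 0, 0.05, 0, 0, 0], [0, 0, 0.05, 0, 0, 0], [0, 0, 0, 0, 0, 0], [0, 0, 0, 0, 0, 0]]
  ]
}}

```text
clock: 13.57
position: [0.5072, 0.0546, 0.0199]
ee_rot: [0.945, -0.328, 0.0, -0.0]
ft_force: [0.2, -0.1, 0.2]
grip_width: 0.37
grasp_force: 0.0
```

{"name": "carry_out", "arguments": {
  "commands": [
    [[0, 0, 0.05, 0, 0, 0], [0, 0, 0.04, 0, 0, -0.05], [0, 0, 0, 0, 0, 0], [0, 0, 0, 0, 0, 0]]
  ]
}}

```text
clock: 13.9
position: [0.507, 0.0544, 0.016]
ee_rot: [0.946, -0.325, -0.0, 0.0]
ft_force: [0.2, 0.6, 0.4]
grip_width: 0.376
grasp_force: 0.0
```

{"name": "carry_out", "arguments": {
  "commands": [
    [[0, 0, 0.03, 0, 0, 0], [0, 0, 0, 0, 0, 0], [0, 0, 0, 0, 0, 0]]
  ]
}}

```text
clock: 14.15
position: [0.5071, 0.0545, 0.0149]
ee_rot: [0.946, -0.325, -0.0, -0.0]
ft_force: [-0.3, -0.4, 0.3]
grip_width: 0.375
grasp_force: 0.0
```

{"name": "carry_out", "arguments": {
  "commands": [
    [[0.12, 0, 0, 0, 0, 0], [0.12, 0, 0, 0, 0, 0], [0.12, 0, 0, 0, 0, 0], [0.12, 0, 0, 0, 0, 0], [0.12, 0, 0, 0, 0, 0], [0.12, 0, 0, 0, 0, 0], [0.12, 0, 0, 0, 0, 0], [0.12, 0, 0, 0, 0, 0], [0, 0, 0, 0, 0, 0]]
  ]
}}

```text
clock: 14.9
position: [0.5382, 0.03, 0.015]
ee_rot: [0.945, -0.326, 0.0, 0.0]
ft_force: [0.1, -0.0, 0.3]
grip_width: 0.377
grasp_force: 0.0
```

{"name": "carry_out", "arguments": {
  "commands": [
    [[0.1, 0, 0, 0, 0, 0], [0.1, 0, 0, 0, 0, 0], [0.1, 0, 0, 0, 0, 0], [0.1, 0, 0, 0, 0, 0], [0.1, 0, 0, 0, 0, 0], [0, 0, 0, 0, 0, 0]]
  ]
}}

```text
clock: 15.4
position: [0.554, 0.0178, 0.015]
ee_rot: [0.945, -0.326, 0.001, 0.0]
ft_force: [0.9, 0.1, -0.2]
grip_width: 0.374
grasp_force: 0.0
```

{"name": "carry_out", "arguments": {
  "commands": [
    [[0.06, 0, 0, 0, 0, 0], [0.06, 0, 0, 0, 0, 0], [0.06, 0, 0, 0, 0, 0], [0, 0, 0, 0, 0, 0], [0, 0, 0, 0, 0, 0]]
  ]
}}

```text
clock: 15.82
position: [0.5592, 0.0139, 0.0149]
ee_rot: [0.946, -0.325, 0.0, 0.0]
ft_force: [0.5, -0.2, -0.8]
grip_width: 0.381
grasp_force: 0.0
```

{"name": "carry_out", "arguments": {
  "commands": [
    [[0.05, 0, 0, 0, 0, 0], [0.05, 0, 0, 0, 0, 0], [0, 0, 0, 0, 0, 0], [0, 0, 0, 0, 0, 0]]
  ]
}}

```text
clock: 16.15
position: [0.5623, 0.0115, 0.0149]
ee_rot: [0.946, -0.325, 0.0, -0.0]
ft_force: [-0.1, 0.3, -0.4]
grip_width: 0.374
grasp_force: 0.1
```

{"name": "carry_out", "arguments": {
  "commands": [
    [[0.04, 0, 0, 0, 0, 0], [0, 0, 0, 0, 0, 0], [0, 0, 0, 0, 0, 0]]
  ]
}}

```text
clock: 16.4
position: [0.5634, 0.0106, 0.0149]
ee_rot: [0.946, -0.325, 0.0, -0.0]
ft_force: [-0.5, 0.7, 0.0]
grip_width: 0.374
grasp_force: 0.4
```

{"name": "carry_out", "arguments": {
  "commands": [
    [[0.03, 0, 0, 0, 0, 0], [0, 0, 0, 0, 0, 0], [0, 0, 0, 0, 0, 0]]
  ]
}}

```text
clock: 16.65
position: [0.5643, 0.0099, 0.0149]
ee_rot: [0.946, -0.325, 0.0, -0.0]
ft_force: [-1.0, 0.2, 0.0]
grip_width: 0.372
grasp_force: 0.6
```

{"name": "carry_out", "arguments": {
  "commands": [
    [[0.03, 0, 0, 0, 0, 0], [0, 0, 0, 0, 0, 0], [0, 0, 0, 0, 0, 0]]
  ]
}}

```text
clock: 16.9
position: [0.5653, 0.0091, 0.0149]
ee_rot: [0.946, -0.325, 0.0, -0.0]
ft_force: [-0.4, 1.0, 0.5]
grip_width: 0.376
grasp_force: 0.5
```

{"name": "carry_out", "arguments": {
  "commands": [
    [[0.03, 0, 0, 0, 0, 0], [0, 0, 0, 0, 0, 0], [0, 0, 0, 0, 0, 0]]
  ]
}}

```text
clock: 17.15
position: [0.5662, 0.0084, 0.0149]
ee_rot: [0.946, -0.325, 0.0, -0.0]
ft_force: [-0.3, 1.8, -0.2]
grip_width: 0.376
grasp_force: 0.5
```

{"name": "carry_out", "arguments": {
  "commands": [
    [[0.03, 0, 0, 0, 0, 0], [0, 0, 0, 0, 0, 0], [0, 0, 0, 0, 0, 0]]
  ]
}}

```text
clock: 17.4
position: [0.5666, 0.0081, 0.0148]
ee_rot: [0.946, -0.325, -0.001, -0.0]
ft_force: [-3.3, 2.1, 2.2]
grip_width: 0.376
grasp_force: 2.6
```

Contact with the short bar. I build up to about 15 N.

{"name": "carry_out", "arguments": {
  "commands": [
    [[0.03, 0, 0, 0, 0, 0], [0.03, 0, 0, 0, 0, 0], [0, 0, 0, 0, 0, 0], [0, 0, 0, 0, 0, 0]]
  ]
}}

```text
clock: 17.73
position: [0.5667, 0.0081, 0.0145]
ee_rot: [0.946, -0.325, -0.003, -0.001]
ft_force: [-13.0, 8.0, 10.8]
grip_width: 0.374
grasp_force: 7.4
```

{"name": "carry_out", "arguments": {
  "commands": [
    [[0.025, 0, 0, 0, 0, 0], [0, 0, 0, 0, 0, 0], [0, 0, 0, 0, 0, 0]]
  ]
}}

```text
clock: 17.98
position: [0.5668, 0.0081, 0.0143]
ee_rot: [0.946, -0.325, -0.004, -0.001]
ft_force: [-16.2, 9.9, 12.4]
grip_width: 0.373
grasp_force: 9.4
```

```bash
python3 - <<'E'
from h import *
o=get_obs();print(o["ft_force"],o["position"])
im=camera("wrist");cv2.imwrite("pics/w5.png",im[:,:,::-1])
E
```

```text
[-16.24517797   9.90129467  12.36369371] [0.56682004 0.00812607 0.01431334]
```

View pics/w5.png

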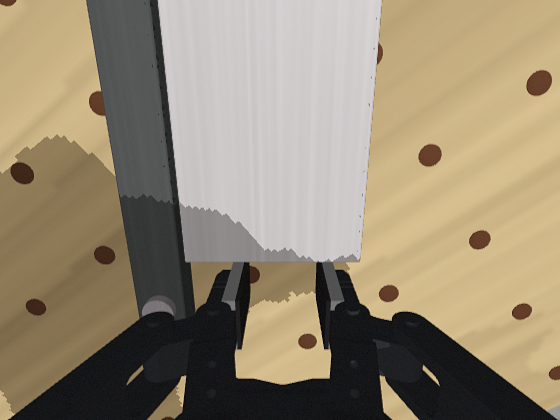

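The plate is pressed home at 19 N and sits along the long bar, at columns 160–190. I retreat, lift and check the placing.

{"name": "carry_out", "arguments": {
  "commands": [
    [[-0.12, 0, 0, 0, 0, 0], [-0.3, 0, 0, 0, 0, 0], [-0.5, 0, -0.3, 0, 0, 0], [-0.3, 0, -0.9, 0, 0, 0], [0, 0, -0.9, 0, 0, 0], [0, 0, -0.9, 0, 0, 0], [0, 0, -0.9, 0, 0, 0], [0, 0, -0.9, 0, 0, 0], [0, 0, 0, 0, 0, 0], [0, 0, 0, 0, 0, 0]]
  ]
}}

```text
clock: 18.87
position: [0.5327, 0.0355, 0.2088]
ee_rot: [0.946, -0.326, 0.002, -0.002]
ft_force: [-0.3, -0.2, -0.6]
grip_width: 0.373
grasp_force: 0.0
```

```bash
python3 - <<'E'
from h import *
C=np.array([.693,-.0372])
for n in("wrist","top"):
    p=camera_params(n);im=camera(n);h=cv2.cvtColor(im,cv2.COLOR_RGB2HSV).astype(int)
    roi=np.zeros(im.shape[:2],bool); 
    if n=="top": roi[128:250,218:368]=1
    else: roi[:250]=1
    for nm,m,z in(("plate",(h[...,1]<45)&(h[...,2]>130)&roi,.022),("bars",(h[...,2]<110)&(h[...,1]<110)&roi,.028)):
        for a,c,mm in blob(m,amin=200):
            print(n,nm,a,c.round(),rect(n,mm,z,p))
    if n=="wrist": cv2.imwrite("pics/w6.png",im[:,:,::-1])
    if n=="top": cv2.imwrite("pics/t6.png",im[:,:,::-1])
E
```

```text
wrist plate 550 [10. 11.] ((804.85693359375, 128.46617126464844), (41.93145751953125, 16.348173141479492), 87.66146850585938)
wrist plate 11173 [279.  63.] ((620.7249755859375, -28.34355926513672), (79.32432556152344, 108.2831802368164), 52.003475189208984)
wrist plate 243 [555.  11.] ((505.1494140625, -247.28726196289062), (9.41650390625, 30.41059112548828), 87.80232238769531)
wrist plate 9384 [501. 213.] ((381.9033508300781, -95.45489501953125), (182.6639862060547, 120.40933227539062), 66.49571228027344)
wrist plate 5423 [ 34. 215.] ((656.6669921875, 246.94834899902344), (108.21138763427734, 115.70860290527344), 36.9675407409668)
wrist bars 4368 [224.  84.] ((632.0520629882812, 26.398876190185547), (24.106727600097656, 154.963623046875), 52.149322509765625)
wrist bars 282 [503. 215.] ((366.9471435546875, -122.21705627441406), (6.8199639320373535, 51.286102294921875), 34.58883285522461)
top plate 1170 [276. 201.] ((551.9801635742188, 41.82857894897461), (86.62004852294922, 314.0478515625), 89.27722930908203)
top plate 593 [306. 176.] ((626.3212280273438, -31.272315979003906), (88.01834869384766, 113.18907165527344), 52.105525970458984)
```

View pics/w6.png

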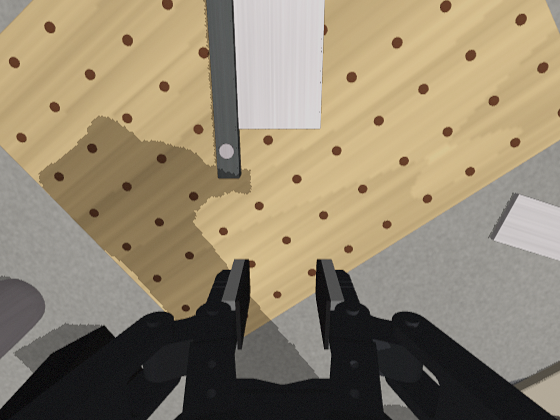

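{"name": "carry_out", "arguments": {
  "commands": [
    [[-0.9, 0, -0.5, 0, 0, 0], [-0.9, 0, -0.9, 0, 0, 0], [-0.5, 0, -0.9, 0, 0, 0], [0, 0, -0.9, 0, 0, 0], [0, 0, 0, 0, 0, 0], [0, 0, 0, 0, 0, 0]]
  ]
}}

```text
clock: 19.47
position: [0.4643, 0.0886, 0.3288]
ee_rot: [0.946, -0.325, 0.001, -0.001]
ft_force: [0.8, 0.2, -0.3]
grip_width: 0.375
grasp_force: 0.0
```

```bash
python3 - <<'E'
from h import *
import pickle
p=camera_params("wrist");im=camera("wrist");pickle.dump((p,im),open("w7.pkl","wb"))
cv2.imwrite("pics/w7.png",cv2.resize(im[0:150,160:360],None,fx=4,fy=4,interpolation=cv2.INTER_CUBIC)[:,:,::-1])
print(get_obs()["ft_force"])
E
```

```text
[ 0.25939222 -0.00547742 -0.55496588]
```

View pics/w7.png

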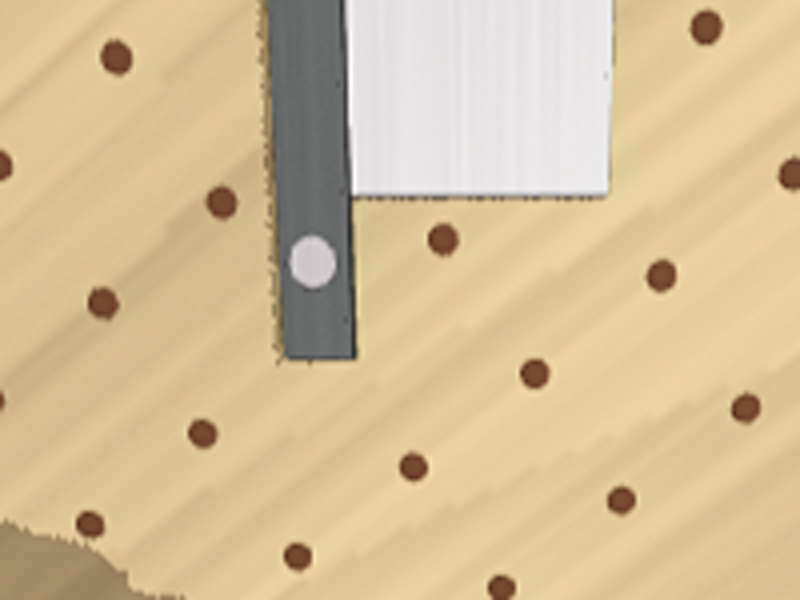

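```bash
python3 - <<'E'
from h import *
import pickle;p,im=pickle.load(open("w7.pkl","rb"))
f=lambda u,v:[160+u/4,v/4]
pl=unproj("w",[f(353,193),f(608,193)],.022,p);b=unproj("w",[f(286,357),f(355,357),f(348,40)],.028,p)
a=np.radians(-38);M=np.array([[np.cos(a),-np.sin(a)],[np.sin(a),np.cos(a)]])
print("plate edge minus bar end (expect x +48, y 0..-80):",((pl-b[1])@M*1000).round(1),"bar width",((b[0]-b[1])@M*1000).round(1))
E
```

```text
plate edge minus bar end (expect x +48, y 0..-80): [[ 47.7  -0.3]
 [ 47.7 -78.9]] bar width [ 0.  21.8]
```

The crop shows the plate flush along the long bar. Its near edge is 47.7 mm from the bar end (48 expected), so it is fully home on both bars. I hand in.

```bash
python3 -c "
from workcell import *
print(hand_in())"
```

```text
the job is handed in; nothing more can be done
None
```

The job is handed in at about 20 s on the robot's clock: by my last wrist-camera measurement the blank is flush along the long bar (0.3 mm) and home on the short bar (47.7 mm against 48 mm expected at the near edge), with the arm clear, though the hand-in returned no verdict.

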